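# Rack the second spice box and close the stop

### The arm

A 6-joint arm with a two-finger parallel gripper is mounted at the origin on the work surface. World frame = base frame: x ahead of the robot, y to its left, z up, the work surface at z = 0. Lengths are in m, angles in rad, forces in N, time in s.
With the tool pointing down it reaches from about 0.375 to 0.9 m from the base axis. Payload 3.1 kg.
Tool frame: the origin (TCP) lies at the very end of the fingers, on their centre line; the grasp point (between the pads) lies 19 mm behind it; z points along the fingers, y is the direction in which the jaws open and shut (so a half turn about z gives the same grasp; the last joint's range is limited). The gripper opens to 85 mm and grips with 20 to 120 N. Pads are 22 mm wide; open, the fingers measure 114 mm over their backs; the gripper's body (76 mm by 85 mm) begins 54 mm behind the grasp point. The pads swing forward as they close: fully open they stand 13 mm farther back than shut.
Start: joints at [1.145, 0.527, 1.433, -0, 1.181, -0.178], TCP at [0.153, 0.606, 0.231] pointing down, gripper open.
Joint ranges: [-3.08, 3.08], [-0.75, 2.2], [0.22, 2.44], [-1.43, 4.57], [0, 2.65], [-2.85, 2.85]. Speed limits (rad/s): [2.79, 2.79, 3.14, 3.14, 3.14, 3.14].

### API

Orientations are given as a unit quaternion [x, y, z, w].
In Python, from station import manip gives the robot as it stands. The module is installed in compiled form; this text tells all that it offers.
- The arm moves only by the tool send_rows, never from a script. Its argument "commands" is a list of rows, each an object with "delta_pos": the shift along the world's x, y, z in cm, a list of three; "yaw": the turn about the world's z in rad. A call has 1 to 10 rows; each row shifts and turns the pose as measured when the row begins; what a row does not reach is not made up. A row lasts 1/8 s, in which the tool goes at most 62.5 mm and 10.7 degrees, less where a joint would pass 70% of its speed; a pose out of reach is approached as far as the arm can. A call is refused whole if a number of a shift passes 6.25 or a number of a turn 0.188, either way. A call with a gripper value outside its range is refused whole. "grip" is the closure, from -1 (fully open) to 1 (shut), set as the call begins (left out, the last holds). The fingers move at their own pace and stop on an object; "force" is the grip in N (left out, the last holds). Time passes only in rows, so rows that do not move let the fingers close. It gives the time, the measured TCP pose, the force and the opening at its end, in the units of the state.
- manip.sense(): the state, without advancing time (a new reading comes with each control period).
- manip.snapshot(name): name is "side" or "top" or "wrist"; returns the picture (420x560x3 uint8, blue, green, red); there is no depth.
- manip.get_calibration(name): a dict with "fx", "fy", "cx", "cy" (pixels), "dist_coeffs" ([k1, k2, p1, p2, k3] as OpenCV has them; the pictures are not rectified), "world_to_cam" (4x4, takes a point from world to camera coordinates); the wrist camera has in their place "mount" (4x4, takes a point from camera to tool coordinates, whose origin is the TCP and whose axes are the flange's). Camera axes: x right, y down, z forward; pixel columns grow to the right and rows downward; lengths in m; the calibration is good to about 2 mm. A picture is of the moment at which its call begins: read the wrist's pose just before it. get_calibration takes no time and is no camera call.
- manip.sign_off(): hands the job in, once; it reports no verdict.
The state is a dict: "t": time; "q": joint angles; "qd": joint speeds; "tau": joint torques, N m; "tcp_pos": TCP position; "tool_rot": TCP orientation; "force": force on the tool from outside, world axes, zero at the start; "ft_torque": the same for the moment, N m; "finger_gap": opening from 0.0 (shut) to 1.0 (fully open).
Only numpy, scipy, OpenCV 4.12 (cv2) and the standard library are available. Lean on these libraries where they do the work, as an engineer would, in place of code of your own. Each camera call takes 0.05 s, during which the arm holds its last target. There are 200 camera calls.

### The job

On the steel prep table a rack holds one slim spice box near its end wall. Stand the loose box of the same slim, tall shape upright in the rack, between that box and the sliding stop and facing the same way, and let go of it. Then push the stop up until both boxes stand snug against each other and the end wall.

Things in the scene. Friction and masses are not known exactly. Their poses are not given: they have to be found in the camera images.
- loose_box: the loose box to pack: slim upright white plastic box with a flat grey lid flush with its sides, 80 (x) by 40 (y) by 110 mm high, about 0.3 kg; origin at the centre of its underside, z up. It stands on the table to the left of the rack. A round jar (68 mm across, 105 high) and a low tub (95 by 75 by 58 high) in the same plastic stand near it and are not part of the job; at least 35 mm is free around it.
- packed_box: the box already in the rack, of the same make: slim upright white plastic box with a flat grey lid flush with its sides, 80 (x) by 40 (y) by 110 mm high, about 0.3 kg; origin at the centre of its underside, z up. It stands on the rack floor with its 40 mm side along the rack's y, 2 to 20 mm off the end wall.
- rack: fixed bare-metal rack, open above. Origin on the table top under the rack; its y runs along the rack, x across it, z up. Floor 124 mm wide, y = -150 to +180 mm, top of floor at z = 8 mm. Lips along both long sides rise to z = 16 mm, 116 mm apart inside. The fixed end wall is at the -y end: inner face at y = -140 mm, top at z = 95 mm.
- stop (a joint): travel of the sliding stop, m, 0 to 0.16, growing towards the end wall. Its face, a plate 100 mm wide, 6 thick, top at rack z = 90 mm, is at rack y = 80 mm minus travel. Behind it stands a black grip post, 18 mm diameter, axis at rack x = 0, y = 140 mm minus travel, free from z = 12 to its top at 105 mm. About 3 N of friction; stays where left. Travel is 0.140 with both boxes snug.

How it is judged:
On the way:
1. the loose box stands upright on the rack floor between the packed box and the stop, let go of (angle between loose_box's own z axis and vertical below 0.17 rad and x of loose_box in the frame of rack between -0.03 and 0.03 m and z of loose_box in the frame of rack between 0 and 0.018 m and y of loose_box in the frame of rack between -0.1 and 0.06 m and linear speed of loose_box below 0.02 m/s and contact force between the fingers and loose_box below 0.1 N), for 0.2 s.
At the end, for the whole second after the job is handed in: Both slim boxes at rest on the rack floor, upright and square to the rack within 10 degrees, within 30 mm of its middle line, the packed one at the end wall, the other beside it, the stop pushed up: at most 13 mm of gaps in all from wall to stop (travel over 0.127) (angle between each of loose_box, packed_box's own z axis and vertical below 0.17 rad and x of loose_box in the frame of rack between -0.03 and 0.03 m and z of loose_box in the frame of rack between 0 and 0.018 m and x of packed_box in the frame of rack between -0.03 and 0.03 m and z of packed_box in the frame of rack between 0 and 0.018 m and y of packed_box in the frame of rack between -0.125 and -0.105 m and y of loose_box in the frame of rack between -0.088 and -0.062 m and angle between the y axis of each of loose_box, packed_box and the y axis of rack, either way round below 0.18 rad and value of joint stop above 0.127 m and velocity of joint stop below 0.01 m/s and linear speed of each of loose_box, packed_box below 0.02 m/s); the robot touches nothing.
It also fails if it takes over 51 s, if anything falls off the work surface, if the arm or the gripper's body presses on something with over 40 N, if the wrist force passes 120 N, or if a joint passes its speed limit or range.

## Working session

There is one attempt and no reset: what is moved stays moved. The work goes in short steps, Python scripts to look and compute and a tool call to move; the robot and the scene stay as the last step left them, time stands still between calls to the robot, and variables do not carry over. Pictures are saved under pics/ and viewed, about 8 in all and at most 12, crops included, and the job is handed in when it is done.

Besides the shell and the picture viewer there is one more tool, called by a JSON object that holds its "op" and its "data", one argument or row to a line. send_rows: Moves the arm, as the interface text tells. Its arguments: {"type":"object","properties":{"commands":{"type":"array","items":{"type":"object","properties":{"delta_pos":{"type":"array","items":{"type":"number"}},"yaw":{"type":"number"}}}},"grip":{"type":"number"},"force":{"type":"number"}},"required":["commands"]}

```bash
mkdir -p pics
python3 - <<'E'
from station import manip
import cv2
s=manip.sense();print(s)
for n in("top","side"):
    cv2.imwrite(f"pics/{n}0.png",manip.snapshot(n)); c=manip.get_calibration(n);print(n,c)
print(manip.get_calibration("wrist"))
E
```

```text
{'t': 0.0, 'q': array([ 1.14448909e+00,  5.28457513e-01,  1.43388693e+00, -2.21549622e-05,
        1.18138303e+00, -1.78473520e-01]), 'qd': array([ 5.35733898e-04,  9.77308390e-05, -1.52502157e-03, -1.35711857e-03,
        3.03343701e-04, -1.01633369e-03]), 'tau': array([-6.45974887e-04, -4.42356563e+01, -1.78021091e+01, -3.84849081e-04,
        8.59340216e-03,  9.22203157e-06]), 'tcp_pos': array([0.15298102, 0.60526262, 0.23034381]), 'tool_rot': array([ 1.23595714e-01,  9.92332082e-01, -1.02203061e-03, -3.08099404e-04]), 'force': array([-0.59191753,  0.03510017,  0.30872217]), 'ft_torque': array([ 0.0011706 , -0.00754167,  0.03498455]), 'finger_gap': 0.9983807915942409}
top {'fx': 535.4931518983633, 'fy': 535.4931518983633, 'cx': 283.19024046534173, 'cy': 208.8642090206373, 'dist_coeffs': array([-0.08406219,  0.        ,  0.        ,  0.        ,  0.        ]), 'world_to_cam': array([[ 0.00744983, -0.99981711, -0.01761361,  0.06773412],
       [-0.99377847, -0.0054451 , -0.11124163,  0.5425282 ],
       [ 0.11112538,  0.01833276, -0.99363729,  1.29984982],
       [ 0.        ,  0.  
[... 337 characters left out ...]
215649, -0.82597023,  0.26072489],
       [ 0.4969228 ,  0.65986054, -0.56360607,  0.6931472 ],
       [ 0.        ,  0.        ,  0.        ,  1.        ]])}
{'fx': 352.3556683856839, 'fy': 352.3556683856839, 'cx': 279.68770154873863, 'cy': 205.2762428424439, 'dist_coeffs': array([-0.07080665,  0.        ,  0.        ,  0.        ,  0.        ]), 'mount': array([[ 1.23816395e-03, -9.45954548e-01, -3.24296871e-01,
         8.30886379e-02],
       [ 9.99999225e-01,  1.21410764e-03,  2.76513161e-04,
         4.62956895e-05],
       [ 1.32162424e-04, -3.24296962e-01,  9.45955318e-01,
        -1.43463610e-01],
       [ 0.00000000e+00,  0.00000000e+00,  0.00000000e+00,
         1.00000000e+00]])}
```

View pics/top0.png

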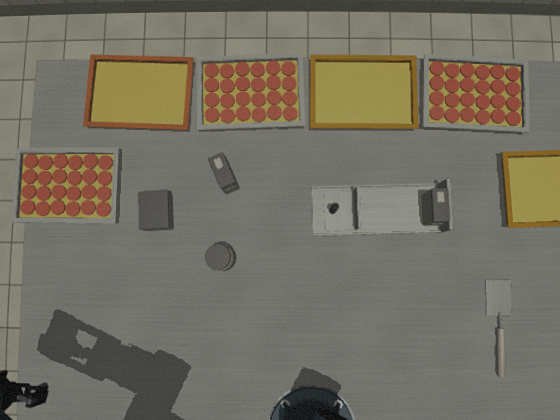

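View pics/side0.png

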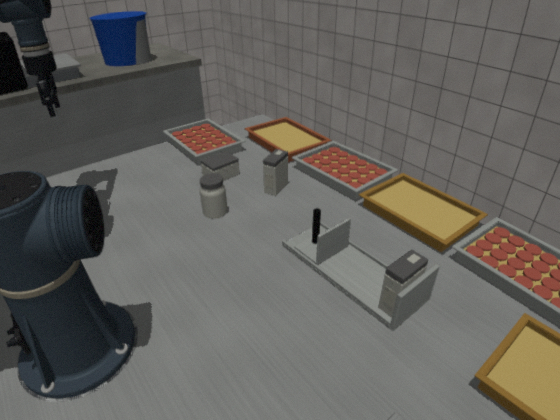

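The top view shows the loose box at about (222,172), the tub at (155,210) and the jar at (220,256). The rack runs from (312,210) to (452,205), with its stop post at (333,208) and the packed box at (436,205). I'll enlarge both regions.

Run:
```python
import cv2,numpy as np
a=cv2.imread("pics/top0.png")
l=cv2.resize(a[140:210,195:255],None,fx=7,fy=7,interpolation=cv2.INTER_CUBIC)
r=cv2.resize(a[170:245,300:460],None,fx=5,fy=5,interpolation=cv2.INTER_CUBIC)
l=l[:,:420]
o=np.zeros((490,800,3),np.uint8); 
cv2.imwrite("pics/c1.png",cv2.convertScaleAbs(r,alpha=1.4)); cv2.imwrite("pics/c2.png",cv2.convertScaleAbs(l,alpha=1.6))
```

```text
(no output)
```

View pics/c1.png

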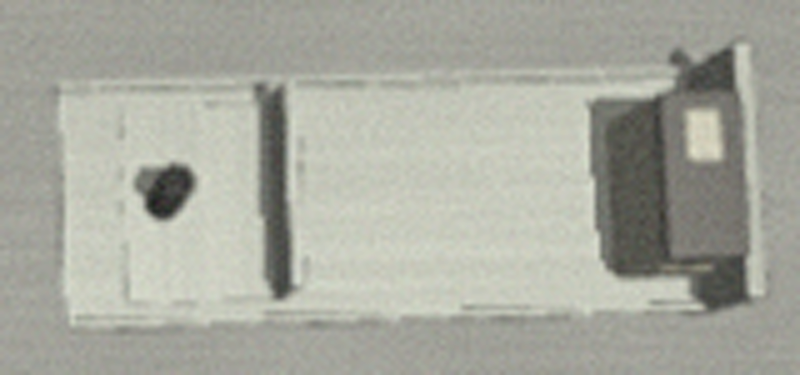

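View pics/c2.png

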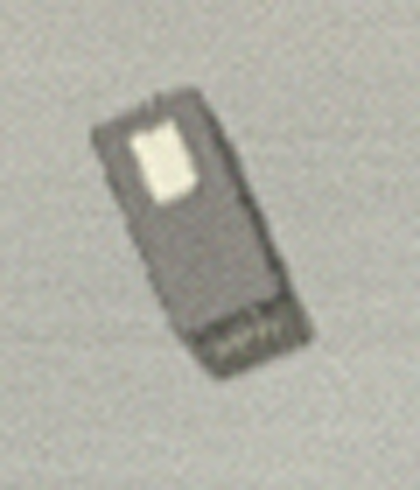

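```bash
cat > h.py <<'E'
import numpy as np,cv2
from station import manip
from scipy.spatial.transform import Rotation as R
def cam(n,s=None):
    c=manip.get_calibration(n);K=np.array([[c["fx"],0,c["cx"]],[0,c["fy"],c["cy"]],[0,0,1.]])
    if n=="wrist":
        T=np.eye(4);T[:3,:3]=R.from_quat(s["tool_rot"]).as_matrix();T[:3,3]=s["tcp_pos"];W=T@c["mount"]
    else: W=np.linalg.inv(c["world_to_cam"])
    return K,c["dist_coeffs"],W
def px2w(cm,px,z):
    K,d,W=cm;u=cv2.undistortPoints(np.array(px,float).reshape(-1,1,2),K,d).reshape(-1,2)
    r=np.c_[u,np.ones(len(u))]@W[:3,:3].T;o=W[:3,3]
    return o+r*((z-o[2])/r[:,2])[:,None]
def w2px(cm,P):
    K,d,W=cm;V=np.linalg.inv(W);return cv2.projectPoints(np.array(P,float).reshape(-1,1,3),cv2.Rodrigues(V[:3,:3])[0],V[:3,3],K,d)[0].reshape(-1,2)
E
python3 - <<'E'
from h import *
t=cam("top")
def rep(n,px,z):
    p=px2w(t,np.array(px)-.4,z)[:,:2]*1000;print(n,p.round(0).tolist(),"mean",p.mean(0).round(1),"len",np.linalg.norm(np.diff(p,axis=0),axis=1).round(),"ang",np.degrees(np.arctan2(*np.diff(p,axis=0).T[::-1])).round(1))
rep("loose",[(208.6,158.6),(223.6,152.6),(235.3,182.1),(221.4,187.9)],.11)
rep("packed",[(433.4,188.4),(447.6,188.4),(448.4,221),(433.6,221.4)],.118)
rep("rackleft",[(312,187.6),(314,235)],.016)
rep("lipL",[(312,187.6),(436,184)],.016)
rep("lipR",[(314,235),(438,232)],.016)
rep("wall inner",[(447,179),(449.6,229)],.095)
rep("post",[(335.6,206)],.105)
rep("plate",[(355,187),(357,229)],.09)
rep("jar",[(220,256)],.105);rep("tub",[(138,191),(171,190),(172,228),(139,230)],.058)
E
```

```text
loose [[653.0, 249.0], [668.0, 213.0], [597.0, 184.0], [583.0, 217.0]] mean [625.3 215.6] len [38. 77. 35.] ang [ -67.7 -157.6  113.2]
packed [[583.0, -280.0], [584.0, -313.0], [507.0, -313.0], [506.0, -279.0]] mean [ 544.9 -296.3] len [34. 77. 35.] ang [-89.6 179.8  91.8]
rackleft [[599.0, 0.0], [479.0, -5.0]] mean [539.3  -2.4] len [120.] ang [-177.5]
lipL [[599.0, 0.0], [610.0, -314.0]] mean [ 604.7 -156.8] len [314.] ang [-88.]
lipR [[479.0, -5.0], [489.0, -316.0]] mean [ 484.  -160.5] len [311.] ang [-88.3]
wall inner [[610.0, -319.0], [490.0, -322.0]] mean [ 549.9 -320.9] len [120.] ang [-178.6]
post [[542.0, -52.0]] mean [542.2 -52.1] len [] ang []
plate [[590.0, -100.0], [490.0, -104.0]] mean [ 539.6 -101.7] len [100.] ang [-177.7]
jar [[423.0, 217.0]] mean [423.3 217.4] len [] ang []
tub [[582.0, 431.0], [585.0, 348.0], [491.0, 343.0], [486.0, 425.0]] mean [536.3 386.8] len [83. 94. 82.] ang [ -88.1 -176.7   93.9]
```

{"op": "send_rows", "data": {
  "commands": [
    {"delta_pos": [4.6,-3.8,0],"yaw": 0.065},
    {"delta_pos": [4.6,-3.8,0],"yaw": 0.065},
    {"delta_pos": [4.6,-3.8,0],"yaw": 0.065},
    {"delta_pos": [4.6,-3.8,0],"yaw": 0.065},
    {"delta_pos": [4.6,-3.8,0],"yaw": 0.065},
    {"delta_pos": [4.6,-3.8,0],"yaw": 0.065},
    {"delta_pos": [4.6,-3.8,0],"yaw": 0.065},
    {"delta_pos": [4.6,-3.8,0],"yaw": 0.065},
    {"delta_pos": [4.6,-3.8,0],"yaw": 0.065},
    {"delta_pos": [0,0,0],"yaw": 0}
  ],
  "grip": -1
}}

```text
t: 1.35
tcp_pos: [0.5763, 0.2503, 0.2261]
tool_rot: [-0.179, 0.984, -0.002, -0.002]
force: [-0.9, -0.5, -0.1]
finger_gap: 0.997
```

Run:
```python
from h import *
s=manip.sense();im=manip.snapshot("wrist");cm=cam("wrist",s)
print(s["tcp_pos"].round(4),s["tool_rot"].round(4))
cv2.imwrite("pics/w1.png",im)
a=np.radians(22.5);c=np.array([.625,.216]);x=np.array([np.cos(a),np.sin(a)]);y=np.array([-x[1],x[0]])
print(w2px(cm,[np.r_[c+.04*i*x+.02*j*y,.11] for i,j in((-1,-1),(-1,1),(1,1),(1,-1))]).round())
```

```text
[0.5763 0.2503 0.2261] [-0.1794  0.9838 -0.0019 -0.0015]
[[189. 191.]
 [241. 190.]
 [247. 281.]
 [200. 282.]]
```

View pics/w1.png

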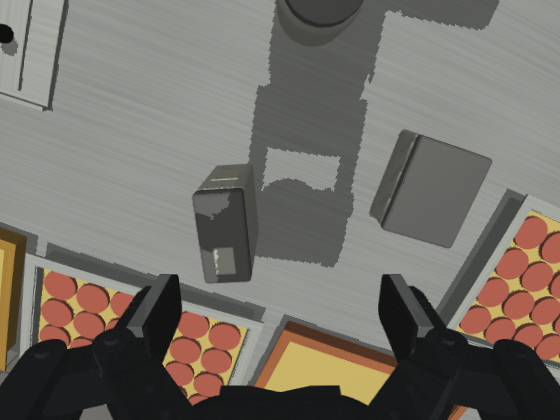

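The wrist picture shows the loose box's lid with corners at about (193,192), (243,188), (251,281) and (205,283). That is roughly 3 px from where I predicted.

Run:
```python
from h import *
s=manip.sense();cm=cam("wrist",s)
p=px2w(cm,[(193,192),(243,188),(251,281),(205,283)],.11)[:,:2]*1000
d=np.diff(np.r_[p,p[:1]],axis=0)
print(p.round(),p.mean(0),np.linalg.norm(d,axis=1),np.degrees(np.arctan2(d[:,1],d[:,0])), (p.mean(0)-s["tcp_pos"][:2]*1000))
jy=R.from_quat(s["tool_rot"]).as_matrix()[:,1];print("jaw",np.degrees(np.arctan2(jy[1],jy[0])))
```

```text
[[593. 187.]
 [576. 222.]
 [650. 255.]
 [666. 219.]] [621.21591514 220.53607815] [38.93443865 81.30764968 39.14020419 80.30707254] [ 115.51225502   23.61613742  -65.96322411 -156.54512507] [ 47.2020995  -31.25074622]
jaw 110.7584790131291
```

{"op": "send_rows", "data": {
  "commands": [
    {"delta_pos": [4.8,-3.2,0],"yaw": 0.05},
    {"delta_pos": [0,0,0]},
    {"delta_pos": [0,0,-5.0]},
    {"delta_pos": [0,0,-5.0]},
    {"delta_pos": [0,0,0]}
  ]
}}

```text
validation failed for argument at $.co...
```

{"op": "send_rows", "data": {
  "commands": [
    {"delta_pos": [4.8,-3.2,0],"yaw": 0.05},
    {"delta_pos": [0,0,0],"yaw": 0},
    {"delta_pos": [0,0,-5.0],"yaw": 0},
    {"delta_pos": [0,0,-4.0],"yaw": 0},
    {"delta_pos": [0,0,0],"yaw": 0}
  ]
}}

```text
t: 2.02
tcp_pos: [0.615, 0.2257, 0.1334]
tool_rot: [-0.208, 0.978, 0.0, -0.006]
force: [-0.3, 0.3, 0.2]
finger_gap: 0.999
```

{"op": "send_rows", "data": {
  "commands": [
    {"delta_pos": [0.8,-0.75,0],"yaw": 0},
    {"delta_pos": [0,0,0],"yaw": 0},
    {"delta_pos": [0,0,-4.0],"yaw": 0},
    {"delta_pos": [0,0,-3.0],"yaw": 0},
    {"delta_pos": [0,0,0],"yaw": 0}
  ]
}}

```text
t: 2.65
tcp_pos: [0.6282, 0.2208, 0.0718]
tool_rot: [-0.209, 0.978, 0.0, 0.002]
force: [-0.8, -0.2, 0.5]
finger_gap: 0.996
```

{"op": "send_rows", "data": {
  "commands": [
    {"delta_pos": [-0.4,-0.2,-0.8],"yaw": 0},
    {"delta_pos": [0,0,0],"yaw": 0}
  ]
}}

```text
t: 2.9
tcp_pos: [0.626, 0.2191, 0.0668]
tool_rot: [-0.209, 0.978, 0.0, 0.005]
force: [-0.6, 0.8, 0.2]
finger_gap: 1.0
```

{"op": "send_rows", "data": {
  "commands": [
    {"delta_pos": [0,0,0],"yaw": 0},
    {"delta_pos": [0,0,0],"yaw": 0},
    {"delta_pos": [0,0,0],"yaw": 0},
    {"delta_pos": [0,0,0],"yaw": 0},
    {"delta_pos": [0,0,0],"yaw": 0},
    {"delta_pos": [0,0,0],"yaw": 0}
  ],
  "grip": 1,
  "force": 40
}}

```text
t: 3.65
tcp_pos: [0.6276, 0.2195, 0.0694]
tool_rot: [-0.209, 0.978, 0.0, 0.007]
force: [-0.5, -0.4, 0.2]
finger_gap: 0.468
```

{"op": "send_rows", "data": {
  "commands": [
    {"delta_pos": [0,0,4],"yaw": 0},
    {"delta_pos": [0,0,5],"yaw": 0},
    {"delta_pos": [0,0,5],"yaw": 0},
    {"delta_pos": [0,0,3],"yaw": 0},
    {"delta_pos": [0,0,0],"yaw": 0}
  ]
}}

```text
t: 4.28
tcp_pos: [0.6226, 0.2185, 0.2382]
tool_rot: [-0.209, 0.978, 0.0, 0.001]
force: [-0.5, -0.5, -3.6]
finger_gap: 0.461
```

{"op": "send_rows", "data": {
  "commands": [
    {"delta_pos": [-0.7,-4.5,0],"yaw": -0.043},
    {"delta_pos": [-0.7,-4.5,0],"yaw": -0.043},
    {"delta_pos": [-0.7,-4.5,0],"yaw": -0.043},
    {"delta_pos": [-0.7,-4.5,0],"yaw": -0.043},
    {"delta_pos": [-0.7,-4.5,0],"yaw": -0.043},
    {"delta_pos": [-0.7,-4.5,0],"yaw": -0.043},
    {"delta_pos": [-0.7,-4.5,0],"yaw": -0.043},
    {"delta_pos": [-0.7,-4.5,0],"yaw": -0.043},
    {"delta_pos": [-0.7,-4.0,0],"yaw": -0.04},
    {"delta_pos": [0,0,0],"yaw": 0}
  ]
}}

```text
t: 5.52
tcp_pos: [0.5425, -0.1897, 0.2123]
tool_rot: [-0.013, 1.0, 0.009, -0.018]
force: [-0.8, -0.2, -3.4]
finger_gap: 0.467
```

Run:
```python
from h import *
s=manip.sense();im=manip.snapshot("top")
jy=R.from_quat(s["tool_rot"]).as_matrix();print(s["tcp_pos"],"jaw",np.degrees(np.arctan2(jy[1,1],jy[0,1])),"z",jy[:,2].round(4))
o=np.array([.5454,-.182]);a=np.radians(2.);e=np.array([[np.cos(a),np.sin(a)],[-np.sin(a),np.cos(a)]])
print("rack xy",e@(s["tcp_pos"][:2]-o))
w=manip.snapshot("wrist");cv2.imwrite("pics/w2.png",w)
```

```text
[ 0.54253772 -0.18965244  0.21234657] jaw 91.44960616250185 z [-0.037   0.0169 -0.9992]
rack xy [-0.00312761 -0.00754789]
```

View pics/w2.png

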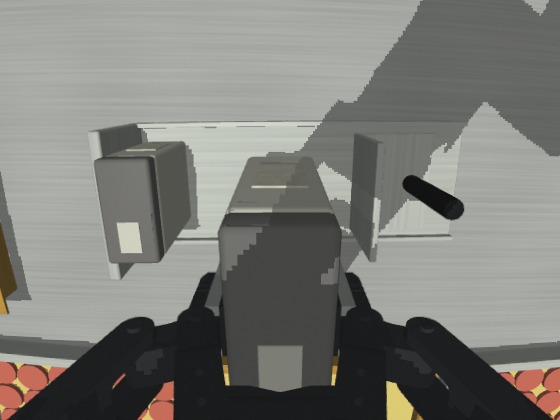

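The box is held upright and square over the gap. The packed box (140,210) and the stop (365,195) are well clear on either side.

{"op": "send_rows", "data": {
  "commands": [
    {"delta_pos": [0.8,-0.7,0],"yaw": 0.01},
    {"delta_pos": [0,0,0],"yaw": 0},
    {"delta_pos": [0,0,0],"yaw": 0}
  ]
}}

```text
t: 6.0
tcp_pos: [0.551, -0.1906, 0.2109]
tool_rot: [-0.022, 1.0, 0.011, -0.02]
force: [-0.8, 0.5, -3.5]
finger_gap: 0.462
```

{"op": "send_rows", "data": {
  "commands": [
    {"delta_pos": [0,-0.4,-4],"yaw": 0},
    {"delta_pos": [0,0,-4],"yaw": 0},
    {"delta_pos": [0,0,-3],"yaw": 0},
    {"delta_pos": [0,0,0],"yaw": 0},
    {"delta_pos": [0,0,0],"yaw": 0}
  ]
}}

```text
t: 6.62
tcp_pos: [0.5542, -0.1933, 0.1015]
tool_rot: [-0.024, 1.0, 0.009, -0.017]
force: [-0.0, -1.0, -2.7]
finger_gap: 0.461
```

{"op": "send_rows", "data": {
  "commands": [
    {"delta_pos": [-0.3,0,-1.5],"yaw": 0},
    {"delta_pos": [0,0,0],"yaw": 0},
    {"delta_pos": [0,0,-0.4],"yaw": 0},
    {"delta_pos": [0,0,0],"yaw": 0}
  ]
}}

```text
t: 7.12
tcp_pos: [0.553, -0.1942, 0.0846]
tool_rot: [-0.024, 1.0, 0.007, -0.014]
force: [-0.7, 0.7, -2.9]
finger_gap: 0.464
```

{"op": "send_rows", "data": {
  "commands": [
    {"delta_pos": [0,0,-0.4],"yaw": 0},
    {"delta_pos": [0,0,-0.2],"yaw": 0},
    {"delta_pos": [0,0,-0.2],"yaw": 0},
    {"delta_pos": [0,0,0],"yaw": 0}
  ]
}}

```text
t: 7.62
tcp_pos: [0.5534, -0.1945, 0.0792]
tool_rot: [-0.024, 1.0, 0.006, -0.013]
force: [0.1, -0.2, -2.7]
finger_gap: 0.465
```

{"op": "send_rows", "data": {
  "commands": [
    {"delta_pos": [0,0,-0.25],"yaw": 0},
    {"delta_pos": [0,0,-0.2],"yaw": 0},
    {"delta_pos": [0,0,0],"yaw": 0}
  ]
}}

```text
t: 8.0
tcp_pos: [0.5536, -0.1947, 0.0791]
tool_rot: [-0.025, 1.0, 0.006, -0.013]
force: [0.5, -0.2, -3.8]
finger_gap: 0.464
```

{"op": "send_rows", "data": {
  "commands": [
    {"delta_pos": [0,0,-0.6],"yaw": 0},
    {"delta_pos": [0,0,0],"yaw": 0}
  ]
}}

```text
t: 8.25
tcp_pos: [0.5534, -0.1948, 0.0789]
tool_rot: [-0.025, 1.0, 0.005, -0.013]
force: [-0.4, -0.2, -3.3]
finger_gap: 0.463
```

{"op": "send_rows", "data": {
  "commands": [
    {"delta_pos": [0,0,-0.7],"yaw": 0}
  ]
}}

```text
t: 8.38
tcp_pos: [0.5527, -0.195, 0.0767]
tool_rot: [-0.026, 1.0, 0.005, -0.014]
force: [-17.7, 5.9, 53.9]
finger_gap: 0.461
```

Contact with the floor is clear: 54 N upward. I'll relax and release.

{"op": "send_rows", "data": {
  "commands": [
    {"delta_pos": [0,0,0.2],"yaw": 0},
    {"delta_pos": [0,0,0],"yaw": 0}
  ]
}}

```text
t: 8.62
tcp_pos: [0.5531, -0.1954, 0.0788]
tool_rot: [-0.026, 1.0, 0.004, -0.013]
force: [-0.6, 1.1, -3.6]
finger_gap: 0.462
```

{"op": "send_rows", "data": {
  "commands": [
    {"delta_pos": [0,0,0],"yaw": 0},
    {"delta_pos": [0,0,0],"yaw": 0},
    {"delta_pos": [0,0,0],"yaw": 0},
    {"delta_pos": [0,0,0],"yaw": 0},
    {"delta_pos": [0,0,0],"yaw": 0},
    {"delta_pos": [0,0,0],"yaw": 0}
  ],
  "grip": -1
}}

```text
t: 9.38
tcp_pos: [0.5532, -0.1954, 0.0764]
tool_rot: [-0.026, 1.0, 0.005, -0.014]
force: [-0.7, 0.2, 0.8]
finger_gap: 1.001
```

Run:
```python
from h import *
s=manip.sense();cv2.imwrite("pics/w3.png",manip.snapshot("wrist"));print(s["tcp_pos"],s["force"])
cv2.imwrite("pics/s3.png",manip.snapshot("side"))
```

```text
[ 0.55318127 -0.19539615  0.07638233] [-0.70348175  0.18502987  0.80617239]
```

View pics/s3.png

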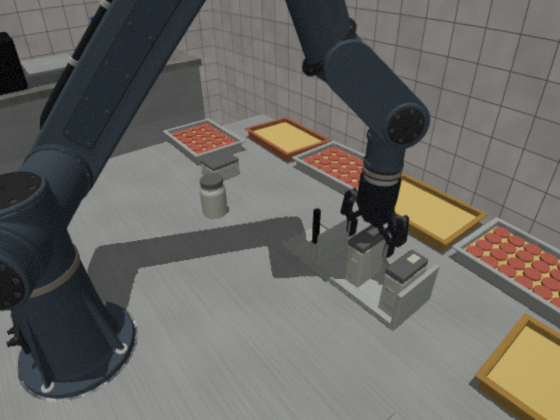

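{"op": "send_rows", "data": {
  "commands": [
    {"delta_pos": [0,0,3],"yaw": 0},
    {"delta_pos": [0,0,5],"yaw": 0},
    {"delta_pos": [0,0,5],"yaw": 0},
    {"delta_pos": [0,0,0],"yaw": 0}
  ]
}}

```text
t: 9.98
tcp_pos: [0.5524, -0.195, 0.2094]
tool_rot: [-0.026, 1.0, 0.005, -0.014]
force: [-0.5, -0.6, -0.6]
finger_gap: 1.001
```

{"op": "send_rows", "data": {
  "commands": [
    {"delta_pos": [-0.3,4.5,0],"yaw": 0},
    {"delta_pos": [-0.3,4.5,0],"yaw": 0},
    {"delta_pos": [-0.3,4.5,0],"yaw": 0},
    {"delta_pos": [-0.3,4.5,0],"yaw": 0},
    {"delta_pos": [0,0,0],"yaw": 0},
    {"delta_pos": [0,0,0],"yaw": 0}
  ],
  "grip": 1
}}

```text
t: 10.72
tcp_pos: [0.5366, -0.0107, 0.2051]
tool_rot: [-0.024, 1.0, 0.006, -0.017]
force: [1.1, -0.6, 0.1]
finger_gap: -0.002
```

Run:
```python
from h import *
s=manip.sense();cv2.imwrite("pics/w4.png",manip.snapshot("wrist"));print(s["tcp_pos"],s["tool_rot"],s["finger_gap"])
```

```text
[ 0.53659191 -0.01070346  0.20507589] [-0.02445804  0.99953038  0.00607605 -0.01743294] -0.0015289985195249968
```

View pics/w4.png

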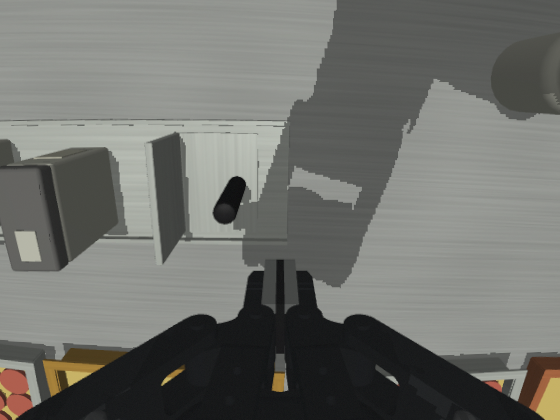

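The loose box stands in the rack, its lid around (35,215). The post's top is at (226,213) and its base at (237,183), and the shut fingers are to its right.

Run:
```python
from h import *
s=manip.sense();cm=cam("wrist",s);e=lambda p:np.array([[.9994,.0349],[-.0349,.9994]])@(p[:2]-[.5454,-.182])
for n,px,z in(("post",(226,213),.105),("postbase",(237,183),.012),("box",(34,216),.118)):
    p=px2w(cm,[px],z)[0];print(n,p.round(4),e(p).round(4))
print("tcp",e(s["tcp_pos"]).round(4))
```

```text
post [ 0.5409 -0.0488  0.105 ] [1.000e-04 1.333e-01]
postbase [ 0.5403 -0.0502  0.012 ] [-0.0005  0.1319]
box [ 0.5453 -0.186   0.118 ] [-0.0003 -0.004 ]
tcp [-0.003   0.1714]
```

{"op": "send_rows", "data": {
  "commands": [
    {"delta_pos": [0.3,0.3,-4],"yaw": 0},
    {"delta_pos": [0,0,-5],"yaw": 0},
    {"delta_pos": [0,0,-4],"yaw": 0},
    {"delta_pos": [0,0,-1],"yaw": 0},
    {"delta_pos": [0,0,0],"yaw": 0},
    {"delta_pos": [0,0,0],"yaw": 0}
  ]
}}

```text
t: 11.52
tcp_pos: [0.5439, -0.0152, 0.0634]
tool_rot: [-0.02, 1.0, 0.005, -0.013]
force: [-0.5, 0.1, -0.1]
finger_gap: 0.001
```

{"op": "send_rows", "data": {
  "commands": [
    {"delta_pos": [-0.3,-1,0],"yaw": 0},
    {"delta_pos": [0,-1,0],"yaw": 0},
    {"delta_pos": [0,-1,0],"yaw": 0},
    {"delta_pos": [0,-1,0],"yaw": 0},
    {"delta_pos": [0,-1,0],"yaw": 0},
    {"delta_pos": [0,-1,0],"yaw": 0}
  ]
}}

```text
t: 12.28
tcp_pos: [0.5434, -0.0779, 0.0673]
tool_rot: [-0.019, 1.0, 0.005, -0.009]
force: [1.7, 4.2, 1.6]
finger_gap: 0.0
```

{"op": "send_rows", "data": {
  "commands": [
    {"delta_pos": [0,-0.7,-0.1],"yaw": 0},
    {"delta_pos": [0,-0.7,-0.1],"yaw": 0},
    {"delta_pos": [0,-0.7,-0.1],"yaw": 0},
    {"delta_pos": [0,-0.7,-0.1],"yaw": 0},
    {"delta_pos": [0,-0.7,-0.1],"yaw": 0}
  ]
}}

```text
t: 12.9
tcp_pos: [0.5449, -0.1158, 0.0667]
tool_rot: [-0.019, 1.0, 0.004, -0.007]
force: [0.1, 5.1, 7.7]
finger_gap: 0.002
```

{"op": "send_rows", "data": {
  "commands": [
    {"delta_pos": [0,-0.6,0],"yaw": 0},
    {"delta_pos": [0,-0.6,0],"yaw": 0},
    {"delta_pos": [0,-0.6,0],"yaw": 0},
    {"delta_pos": [0,-0.5,0],"yaw": 0}
  ]
}}

```text
t: 13.4
tcp_pos: [0.5456, -0.1392, 0.0672]
tool_rot: [-0.018, 1.0, 0.006, -0.006]
force: [2.2, 5.7, 2.3]
finger_gap: 0.004
```

{"op": "send_rows", "data": {
  "commands": [
    {"delta_pos": [0,-0.5,0],"yaw": 0},
    {"delta_pos": [0,-0.5,0],"yaw": 0}
  ]
}}

```text
t: 13.65
tcp_pos: [0.546, -0.149, 0.0672]
tool_rot: [-0.018, 1.0, 0.006, -0.006]
force: [2.4, 5.3, 3.0]
finger_gap: -0.006
```

{"op": "send_rows", "data": {
  "commands": [
    {"delta_pos": [0,-0.4,0],"yaw": 0},
    {"delta_pos": [0,-0.4,0],"yaw": 0}
  ]
}}

```text
t: 13.9
tcp_pos: [0.5462, -0.156, 0.0672]
tool_rot: [-0.018, 1.0, 0.008, -0.006]
force: [3.0, 8.1, 3.7]
finger_gap: -0.003
```

{"op": "send_rows", "data": {
  "commands": [
    {"delta_pos": [0,-0.4,0],"yaw": 0}
  ]
}}

```text
t: 14.02
tcp_pos: [0.5461, -0.1564, 0.0673]
tool_rot: [-0.016, 1.0, 0.011, -0.006]
force: [6.4, 21.8, 6.6]
finger_gap: -0.002
```

{"op": "send_rows", "data": {
  "commands": [
    {"delta_pos": [0,-0.4,0],"yaw": 0}
  ]
}}

```text
t: 14.15
tcp_pos: [0.5462, -0.1561, 0.0674]
tool_rot: [-0.015, 1.0, 0.015, -0.006]
force: [5.7, 17.9, 6.7]
finger_gap: -0.001
```

It's snug: the force rose to 22 N with no further travel, at the expected y of about -0.157. I'll back off, raise the arm and check.

{"op": "send_rows", "data": {
  "commands": [
    {"delta_pos": [0,1,0],"yaw": 0},
    {"delta_pos": [0,2,0],"yaw": 0},
    {"delta_pos": [0,1,0],"yaw": 0},
    {"delta_pos": [0,0,5],"yaw": 0},
    {"delta_pos": [0,0,5],"yaw": 0},
    {"delta_pos": [0,2,5],"yaw": 0},
    {"delta_pos": [0,4,0],"yaw": 0},
    {"delta_pos": [0,0,0],"yaw": 0},
    {"delta_pos": [0,0,0],"yaw": 0}
  ]
}}

```text
t: 15.28
tcp_pos: [0.5432, -0.0535, 0.2195]
tool_rot: [-0.016, 1.0, 0.013, -0.009]
force: [-0.1, -0.1, 0.2]
finger_gap: 0.001
```

Run:
```python
from h import *
s=manip.sense();cv2.imwrite("pics/w5.png",manip.snapshot("wrist"));print(s["tcp_pos"],s["tool_rot"],s["force"],s["qd"].round(3))
```

```text
[ 0.54319965 -0.05349978  0.21951293] [-0.01605631  0.99974961  0.01303496 -0.00854367] [-0.11258376 -0.14823952  0.20905173] [ 0.015 -0.001  0.019  0.003  0.008  0.002]
```

View pics/w5.png

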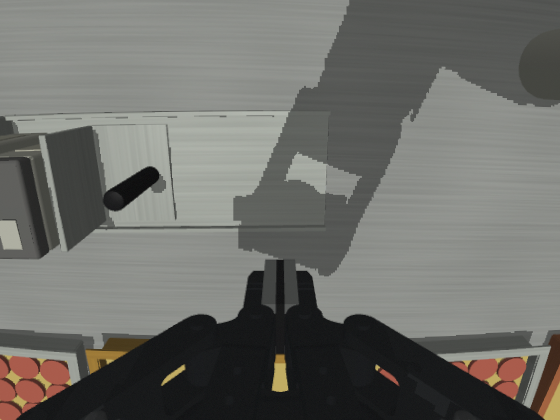

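The post's top is now at about (114,200), and the stop plate stands directly against the loose box.

Run:
```python
from h import *
s=manip.sense();cm=cam("wrist",s);e=lambda p:np.array([[.9994,.0349],[-.0349,.9994]])@(p[:2]-[.5454,-.182])
p=px2w(cm,[(114,200)],.105)[0];print("post rack",e(p),"travel",.14-e(p)[1])
a=manip.snapshot("top")[170:245,340:460];b=manip.snapshot("side")[190:340,280:460]
a=cv2.resize(a,(600,375),interpolation=cv2.INTER_CUBIC);b=cv2.resize(b,(270,225),interpolation=cv2.INTER_CUBIC)
o=np.zeros((600,600,3),np.uint8);o[:375]=a;o[375:,:270]=b;cv2.imwrite("pics/f.png",cv2.convertScaleAbs(o,alpha=1.4))
```

```text
post rack [-0.00057052  0.00384467] travel 0.13615533349849832
```

View pics/f.png

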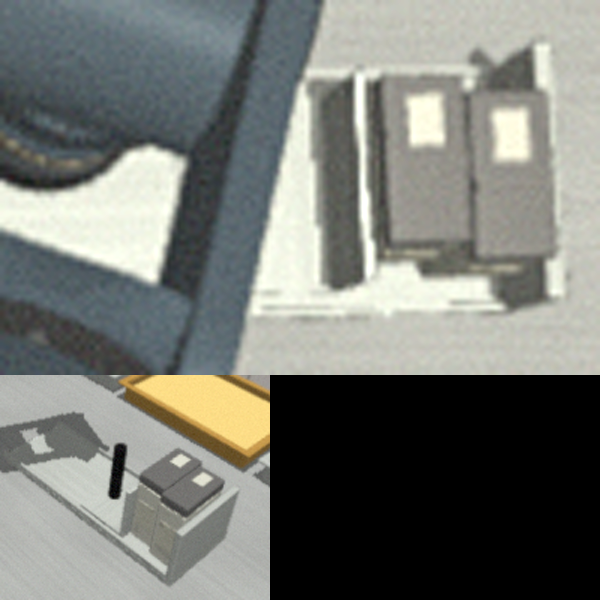

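The stop, the loose box and the packed box stand in a tight row against the end wall, square and near the middle line. The arm is clear of everything.

```bash
python3 -c "
from station import manip
print(manip.sign_off())"
```

```text
the job is handed in; nothing more can be done
None
```

The loose box is standing upright in the rack, between the packed box and the stop and facing the same way. I let go of it, pushed the stop up until it was snug, and handed the job in at about 15.5 s of the 51 s allowed.

- **Stop:** when pushed home it stopped moving and the force rose to about 22 N. In the wrist picture, travel measured 0.136 (over 0.127 needed; 0.140 is fully snug).
- **Boxes:** the last top and side pictures show both boxes upright, square and touching each other at the end wall. They are a few millimetres off the middle line.
- **Arm:** it is clear of everything, with wrist force near zero.
- **Harder contact than planned:** I pressed the box onto the rack floor with about 54 N at the wrist (limit 120 N) before letting go. Two gentler presses just before it had shown no rise in force. The press went through the gripped box, so the 40 N limit on the arm or gripper body should not apply.
- **Measurements that disagreed:** before the push, the stop's travel came out as 7 to 10 mm depending on the view. The loose box's position differed by about 6 mm between the top and wrist cameras, so I gripped it about 5 mm off its middle. Neither affected the result.

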